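# Charge the battery pack that has its cells in

## Robot

A 6-joint arm with a two-finger parallel gripper is mounted at the origin on the work surface. World frame = base frame: x ahead of the robot, y to its left, z up, the work surface at z = 0. Lengths are in m, angles in rad, forces in N, time in s.
With the tool pointing down it reaches from about 0.35 to 0.975 m from the base axis. Payload 4.9 kg.
Tool frame: the origin (TCP) lies at the very end of the fingers, on their centre line; the grasp point (between the pads) lies 19 mm behind it; z points along the fingers, y is the direction in which the jaws open and shut (so a half turn about z gives the same grasp; the last joint's range is limited). The gripper opens to 85 mm and grips with 20 to 120 N. Pads are 22 mm wide; open, the fingers measure 114 mm over their backs; the gripper's body (76 mm by 85 mm) begins 54 mm behind the grasp point. The pads swing forward as they close: fully open they stand 13 mm farther back than shut.
Start: joints at [-1.251, 0.053, 1.613, -0, 1.476, -0.119], TCP at [0.266, -0.566, 0.231] pointing down, gripper open.
Joint ranges: [-3.01, 3.01], [-1.01, 2.22], [0.06, 2.58], [-1.02, 4.17], [0.09, 2.62], [-3.14, 3.14]. Speed limits (rad/s): [2.57, 2.57, 3.14, 3.14, 3.14, 3.14].

## Interface

Orientations are given as a unit quaternion [w, x, y, z].
In Python, from plant import state, eyes, job_done gives the robot as it stands.
- The arm moves only by the tool apply_moves, never from a script. Its argument "commands" is a list of rows, each an object with "linear": the shift along the tool's x, y, z in m, a list of three; "delta_rot": the turn, a rotation vector about the tool's x, y, z in degrees, a list of three; "fingers": the closure in counts, from 0 (fully open) to 255 (shut). In form: [{"linear": [x, y, z], "delta_rot": [wx, wy, wz], "fingers": fingers}, ...]. A call has exactly 8 rows; each row is the pose to reach, as a shift and turn from the pose commanded when the call began, along the tool's axes at that moment; what a row does not reach only later rows make up. A row lasts 1/10 s, in which the tool goes at most 50 mm and 8.59 degrees, less where a joint would pass 70% of its speed; a pose out of reach is approached as far as the arm can. A call with a gripper value outside its range is refused whole. The fingers move at their own pace and stop on an object; the grip force is fixed at half the most. Time passes only in rows, so rows that repeat a pose let the fingers close, or fill a call up. It gives the time, the measured TCP pose, the force and the opening at its end, in the units of the state.
- state(): the state, without advancing time (a new reading comes with each control period).
- eyes.grab_frame(name): name is "side" or "top" or "wrist"; returns the picture (400x640x3 uint8, red, green, blue); there is no depth.
- eyes.camera_params(name): a dict with "fx", "fy", "cx", "cy" (pixels), "position" and "rotation" of the camera in the world; the wrist camera has in their place "T_tool_cam" (4x4, takes a point from camera to tool coordinates, whose origin is the TCP and whose axes are the flange's). Camera axes: x right, y down, z forward; pixel columns grow to the right and rows downward; lengths in m; the calibration is good to about 2 mm. A picture is of the moment at which its call begins: read the wrist's pose just before it. camera_params takes no time and is no camera call.
- job_done(): hands the job in, once; it reports no verdict.
The state is a dict: "time": time; "joint_pos": joint angles; "joint_vel": joint speeds; "joint_efforts": joint torques, N m; "tool_pos": TCP position; "tool_rot": TCP orientation; "contact_force": force on the tool from outside, world axes, zero at the start; "ft_torque": the same for the moment, N m; "gripper_width": opening from 0.0 (shut) to 1.0 (fully open).
Only numpy, scipy, OpenCV 4.12 (cv2) and the standard library are available. Lean on these libraries where they do the work, as an engineer would, in place of code of your own. Each camera call takes 0.05 s, during which the arm holds its last target.

## Task

Of the two identical orange battery packs, one has its cells fitted and the other is empty: feel which is heavier. Stand the heavy one in the middle of the charger's dark square pad, and leave the empty one standing upright on the blue mat (anywhere on it). Do not drop a pack or knock it over, and leave the black meter where it lies.

Things in the scene. Friction and masses are not known exactly. Their poses are not given: they have to be found in the camera images.
- pack_a_center (a point): Centre of an upright orange battery pack (black lid, two brass contacts on top): 80 mm along its x, 46 mm along its y, 70 mm tall, point 35 mm above its foot, z up. Flat smooth sides; grip across the 46 mm. Same look as the other pack, but one of the two (drawn anew each time) has its cells in and weighs 0.49 to 0.61 kg; the empty one weighs 0.14 kg. Its insides have 1 mm of play.
- pack_b_center (a point): Centre of an upright orange battery pack (black lid, two brass contacts on top): 80 mm along its x, 46 mm along its y, 70 mm tall, point 35 mm above its foot, z up. Flat smooth sides; grip across the 46 mm. Same look as the other pack, but one of the two (drawn anew each time) has its cells in and weighs 0.49 to 0.61 kg; the empty one weighs 0.14 kg. Its insides have 1 mm of play.
- pad_top (a point): Centre of the top of the charger's sprung pad: a dark level square, 130 x 130 mm, thin yellow border, no rim, on a low fixed white housing 150 x 150 mm. Its top is 42 mm above the blue mat when free. x and y along its sides, z up; the pack may stand any way round. The mat (660 x 1140 mm, centre 0.53 m ahead of the robot's base) is 2 mm thick: its top is at z = 0.002 m.
- pad (a joint): How far the sprung pad has sunk, m: 0 with nothing on it, about 0.002 under the empty pack, 0.006 (its lower stop) under the pack with its cells in.
- meter_top (a point): Bystander: centre of the top of a black hand-held meter lying flat on the mat, 160 mm (its x) x 80 mm x 40 mm, point 40 mm above its underside; a 7 mm high grey knob on top. Leave it alone. A grey box with two terminals and two white tape rolls lie in the same row, beyond the packs.
Mind the look-alikes: they are no part of the job. Leave any turquoise look-alike of the part that bears pack_a_center alone.

How it is judged:
At the end, for the whole second after the job is handed in: One orange pack stands upright (within 10 degrees) on the pad with its centre within 25 mm of the pad's centre, the pad has sunk more than 4 mm under it (only the heavy pack does that), the other pack stands upright (within 10 degrees) on the mat, and both are at rest (value of joint pad above 0.004 m and ((horizontal distance between pack_a_center and pad_top below 0.025 m and z of pack_a_center in the frame of pad_top between 0.025 and 0.045 m and angle between each of pack_a_center, pack_b_center's own z axis and vertical below 0.17 rad and height (world z) of pack_b_center between 0.027 and 0.047 m) or (horizontal distance between pack_b_center and pad_top below 0.025 m and z of pack_b_center in the frame of pad_top between 0.025 and 0.045 m and angle between each of pack_b_center, pack_a_center's own z axis and vertical below 0.17 rad and height (world z) of pack_a_center between 0.027 and 0.047 m)) and linear speed of each of pack_a, pack_b below 0.03 m/s); the robot touches nothing.
It fails at once if pack a dropped: falling or flung, untouched by the gripper, faster than 0.6 m/s (a fall of about 18 mm) (contact force between the fingers and pack_a below 0.05 N and linear speed of pack_a above 0.6 m/s).
It fails at once if pack b dropped: falling or flung, untouched by the gripper, faster than 0.6 m/s (a fall of about 18 mm) (contact force between the fingers and pack_b below 0.05 N and linear speed of pack_b above 0.6 m/s).
It fails at once if pack a tipped more than 35 degrees (angle between pack_a_center's own z axis and vertical above 0.6 rad).
It fails at once if pack b tipped more than 35 degrees (angle between pack_b_center's own z axis and vertical above 0.6 rad).
It fails at once if the meter shifted more than 30 mm (distance of meter_top from where it was at the start of the episode above 0.03 m).
It also fails if it takes over 61 s, if anything falls off the work surface, if the arm or the gripper's body presses on something with over 40 N, if the wrist force passes 120 N, or if a joint passes its speed limit or range.

## Working session

There is one attempt and no reset: what is moved stays moved. The work goes in short steps, Python scripts to look and compute and a tool call to move; the robot and the scene stay as the last step left them, time stands still between calls to the robot, and variables do not carry over. Pictures are saved under pics/ and viewed, and the job is handed in when it is done.

Besides the shell and the picture viewer there is one more tool, called after "Request:" as name(argument=value, ...) on one line, values as JSON. apply_moves: Moves the arm, as the interface text tells. Its arguments: {"type":"object","properties":{"commands":{"type":"array","items":{"type":"object","properties":{"linear":{"type":"array","items":{"type":"number"}},"delta_rot":{"type":"array","items":{"type":"number"}},"fingers":{"type":"number"}}}}},"required":["commands"]}

```bash
mkdir -p pics; ls; python3 - <<'E'
from plant import state, eyes
import cv2
print(state())
for n in("top","side","wrist"):
    im=eyes.grab_frame(n); cv2.imwrite(f"pics/{n}0.png",im[:,:,::-1]); print(n,eyes.camera_params(n))
E
```

```text
pics
{'time': 0.0, 'joint_pos': array([-1.25101865e+00,  5.33409208e-02,  1.61432065e+00,  1.27220824e-06,
        1.47600403e+00, -1.19032928e-01]), 'joint_vel': array([ 4.85874973e-04, -4.87585024e-04,  6.01517280e-05,  1.42142513e-03,
       -8.83145346e-04,  7.84214491e-04]), 'joint_efforts': array([ 7.92059072e-04, -3.93679941e+01, -3.70175457e+01, -2.35314377e-05,
        7.08013598e-03, -1.96632151e-06]), 'tool_pos': array([ 0.26532029, -0.56518687,  0.23005699]), 'tool_rot': array([-1.03132285e-03,  9.76026547e-01,  2.17649044e-01, -1.03228969e-04]), 'contact_force': array([-0.15133731,  0.29723454, -1.18806467]), 'ft_torque': array([ 0.00782148,  0.02437347, -0.00018777]), 'gripper_width': 1.002507414801373}
top {'fx': 439.28376403288144, 'fy': 439.28376403288144, 'cx': 318.3253755446663, 'cy': 195.97614662629894, 'position': array([0.31209468, 0.06286966, 1.21051383]), 'rotation': array([ 0.07322708, -0.65547783,  0.74746469, -0.07926626])}
side {'fx': 368.4142797866645, 'fy': 368.4142797866645, 'cx': 321.26140285693396, 'cy': 201.31338935814208, 'position': array([0.18827226, 0.5875568 , 0.547697  ]), 'rotation': array([ 0.12218211, -0.26287183,  0.85713262, -0.42578587])}
wrist {'fx': 358.24298707218037, 'fy': 358.24298707218037, 'cx': 321.3932231756172, 'cy': 196.99301376858423, 'T_tool_cam': array([[ 9.67027560e-05, -9.49016388e-01, -3.15226720e-01,
         8.20697811e-02],
       [ 9.99999942e-01, -1.10200433e-05,  3.39948822e-04,
         1.90204349e-04],
       [-3.26090815e-04, -3.15226735e-01,  9.49016332e-01,
        -1.42390144e-01],
       [ 0.00000000e+00,  0.00000000e+00,  0.00000000e+00,
         1.00000000e+00]])}
```

View pics/top0.png

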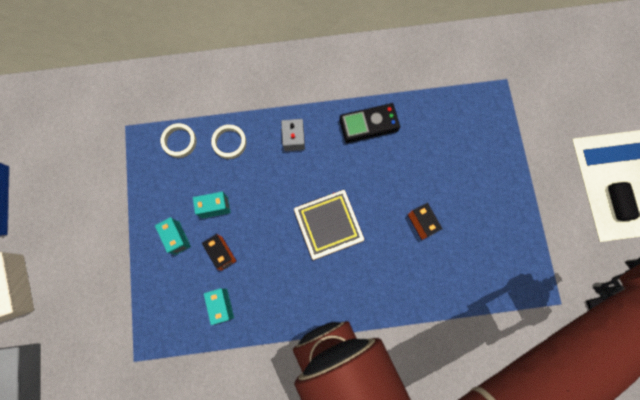

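View pics/side0.png

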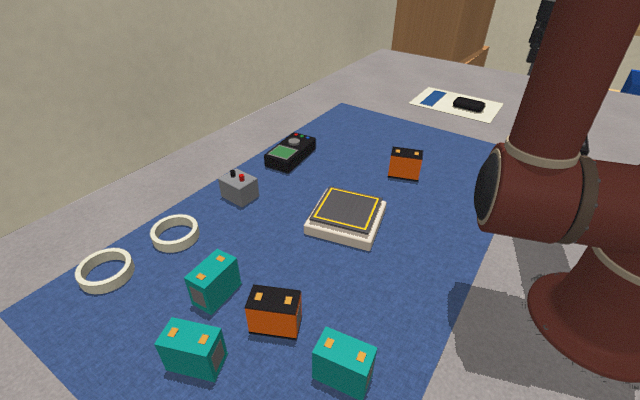

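Top view candidates: the orange, black-lidded packs are at (425,221) and (218,252). The turquoise look-alikes to leave alone are at (210,204), (170,235) and (217,306). The pad is at (329,224) and the meter at (370,122). I'll measure next and make close crops.

```bash
cat > h.py <<'E'
import numpy as np, cv2
from scipy.spatial.transform import Rotation as R
from plant import state, eyes
def q(w): return R.from_quat([w[1],w[2],w[3],w[0]])
def campose(n,s=None):
    p=eyes.camera_params(n); K=np.array([[p['fx'],0,p['cx']],[0,p['fy'],p['cy']],[0,0,1]])
    if 'position' in p: return K,q(p['rotation']).as_matrix(),np.array(p['position'])
    T=p['T_tool_cam']; Rt=q(s['tool_rot']).as_matrix()
    return K,Rt@T[:3,:3],Rt@T[:3,3]+s['tool_pos']
def cast(n,uv,z,s=None):
    K,Rc,c=campose(n,s); uv=np.atleast_2d(uv).astype(float)
    d=(Rc@np.linalg.inv(K)@np.c_[uv,np.ones(len(uv))].T).T
    return c+d*((z-c[2])/d[:,2])[:,None]
def proj(n,P,s=None):
    K,Rc,c=campose(n,s); x=(K@Rc.T@(np.atleast_2d(P)-c).T).T
    return x[:,:2]/x[:,2:]
def blobs(im,lo,hi,amin=8):
    hsv=cv2.cvtColor(im,cv2.COLOR_RGB2HSV); m=cv2.inRange(hsv,lo,hi)
    n,l,st,ce=cv2.connectedComponentsWithStats(m)
    return [(st[i,4],ce[i],l==i) for i in range(1,n) if st[i,4]>=amin],m
E
python3 - <<'E'
from h import *
for n in("top","side"):
    im=cv2.imread(f"pics/{n}0.png")[:,:,::-1].copy()
    b,_=blobs(im,(14,90,150),(28,255,255),4)
    for a,c,_ in b: print(n,'brass',a,c.round(1),cast(n,c,.073).round(4)[0])
    b,m=blobs(im,(24,120,140),(34,255,255),30)
    for a,c,mm in b:
        print(n,'yellow',a,c.round(1),cast(n,c,.044).round(4)[0])
# pad from border min-area rect
    b=max(b,key=lambda t:t[0]);pts=np.argwhere(b[2])[:,::-1]
    w=cast(n,pts,.044)[:,:2].astype(np.float32)
    print('rect',cv2.minAreaRect(w))
im=cv2.imread("pics/top0.png")
a=cv2.resize(im[190:290,160:260],(400,400),interpolation=2);c=cv2.resize(im[170:270,375:475],(400,400),interpolation=2)
cv2.imwrite("pics/crop0.png",np.hstack([a,c]))
E
```

```text
top brass 488 [328.5 223.2] [0.4849 0.0198 0.073 ]
top brass 16 [217.4 200.8] [0.5828 0.3034 0.073 ]
top brass 16 [199.5 204. ] [0.5803 0.351  0.073 ]
top brass 28 [422.6 210.6] [ 0.4855 -0.2299  0.073 ]
top brass 16 [164.8 226.4] [0.5326 0.4455 0.073 ]
top brass 24 [432.  226.9] [ 0.4399 -0.2463  0.073 ]
top brass 15 [172.1 242.4] [0.4881 0.4289 0.073 ]
top brass 24 [211.3 243. ] [0.4731 0.3281 0.073 ]
top brass 26 [220.5 258.5] [0.4303 0.3077 0.073 ]
top brass 18 [213.7 296.6] [0.3371 0.3326 0.073 ]
top brass 18 [218.  315.5] [0.2897 0.3256 0.073 ]
top yellow 368 [328.5 223. ] [0.4899 0.0187 0.044 ]
rect ((0.49079445004463196, 0.018671564757823944), (0.11785251647233963, 0.11759114265441895), 13.218958854675293)
side brass 8 [638.6  27.4] [-0.0698 -2.3855  0.073 ]
side brass 19 [484.7  47.3] [ 0.5571 -1.3891  0.073 ]
side brass 14 [469.   60.4] [ 0.5581 -1.1307  0.073 ]
side brass 17 [613.9  89.9] [ 0.0245 -1.0894  0.073 ]
side brass 10 [397.7 150.8] [ 0.4834 -0.2257  0.073 ]
side brass 11 [416.4 153.1] [ 0.4389 -0.2426  0.073 ]
side brass 335 [346.6 208.3] [0.4703 0.0574 0.073 ]
side brass 32 [220.  258.1] [0.5818 0.3053 0.073 ]
side brass 42 [200.4 276.1] [0.5785 0.3529 0.073 ]
side brass 46 [258.2 295.9] [0.4721 0.3294 0.073 ]
side brass 46 [287.8 300. ] [0.4286 0.3094 0.073 ]
side brass 58 [172.5 331.9] [0.5311 0.4471 0.073 ]
side brass 63 [203.1 338.8] [0.4864 0.4301 0.073 ]
side brass 61 [328.8 342.5] [0.3359 0.3347 0.073 ]
side brass 68 [360.8 356.2] [0.2885 0.3273 0.073 ]
side yellow 44 [322.1 202.9] [0.5428 0.0394 0.044 ]
side yellow 76 [364.8 217.6] [0.4394 0.0303 0.044 ]
rect ((0.4389069080352783, 0.01689627766609192), (0.12360728532075882, 0.0479511097073555), 81.09819030761719)
```

View pics/crop0.png

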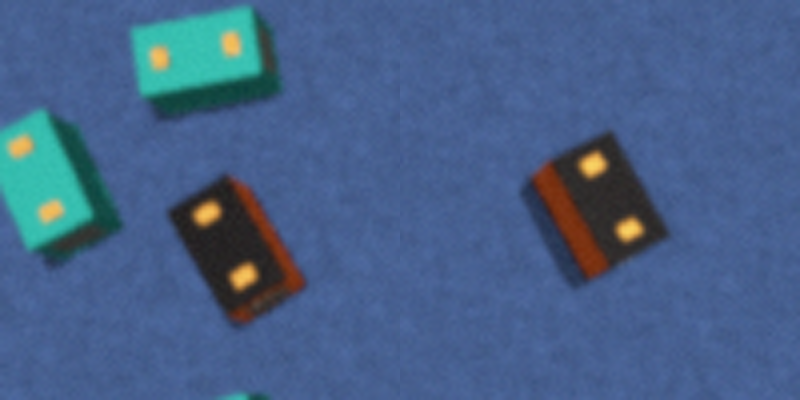

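The crops confirm both orange packs: black lid, two brass contacts and orange sides. The two views agree within 2 mm. The right pack is at about (0.461,-0.236) with yaw 20°. The left pack is at (0.450,0.319) with yaw 25°. The pad is at (0.490,0.019) with yaw about 13°.

```bash
cat >> h.py <<'E'
def move(x,y,z,yaw):
    s=state(); R0=q(s['tool_rot']).as_matrix(); c,n=np.cos(np.radians(yaw)),np.sin(np.radians(yaw))
    Rt=np.array([[c,n,0],[n,-c,0],[0,0,-1]])
    print('t',round(s['time'],2),'tool',s['tool_pos'].round(4),'F',s['contact_force'].round(2),'w',round(s['gripper_width'],3))
    print('lin',(R0.T@(np.array([x,y,z])-s['tool_pos'])).round(4),'rot',np.degrees(R.from_matrix(R0.T@Rt).as_rotvec()).round(2))
E
python3 - <<'E'
from h import *
move(.461,-.236,.15,20)
E
```

```text
t 0.15 tool [ 0.2654 -0.5653  0.2303] F [ 0.22  0.13 -0.69] w 1.0
lin [ 0.317  -0.2149  0.0807] rot [-0.09 -0.    5.14]
```

Request:
apply_moves(commands=[{"linear": [0.02,-0.014,0.005],"delta_rot": [0,0,0.5],"fingers": 0},{"linear": [0.055,-0.037,0.013],"delta_rot": [0,0,1],"fingers": 0},{"linear": [0.092,-0.062,0.022],"delta_rot": [0,0,2],"fingers": 0},{"linear": [0.13,-0.088,0.032],"delta_rot": [0,0,3],"fingers": 0},{"linear": [0.165,-0.112,0.042],"delta_rot": [0,0,4],"fingers": 0},{"linear": [0.2,-0.136,0.052],"delta_rot": [0,0,5],"fingers": 0},{"linear": [0.23,-0.156,0.06],"delta_rot": [0,0,5],"fingers": 0},{"linear": [0.255,-0.173,0.066],"delta_rot": [0,0,5],"fingers": 0}])

```text
time: 0.95
tool_pos: [0.4233, -0.2986, 0.1643]
tool_rot: [-0.001, 0.985, 0.175, -0.0]
contact_force: [0.2, -0.3, -0.1]
gripper_width: 0.998
```

```bash
python3 - <<'E'
from h import *
move(.461,-.236,.13,20)
E
```

```text
t 0.95 tool [ 0.4233 -0.2986  0.1643] F [ 0.18 -0.28 -0.09] w 0.998
lin [ 0.057  -0.0457  0.0343] rot [-0.07  0.02  0.2 ]
```

Request:
apply_moves(commands=[{"linear": [0.016,-0.013,0.008],"delta_rot": [0,0,0],"fingers": 0},{"linear": [0.032,-0.026,0.018],"delta_rot": [0,0,0],"fingers": 0},{"linear": [0.045,-0.036,0.026],"delta_rot": [0,0,0],"fingers": 0},{"linear": [0.053,-0.043,0.032],"delta_rot": [0,0,0],"fingers": 0},{"linear": [0.057,-0.046,0.034],"delta_rot": [0,0,0],"fingers": 0},{"linear": [0.057,-0.046,0.034],"delta_rot": [0,0,0],"fingers": 0},{"linear": [0.057,-0.046,0.034],"delta_rot": [0,0,0],"fingers": 0},{"linear": [0.057,-0.046,0.034],"delta_rot": [0,0,0],"fingers": 0}])

```text
time: 1.75
tool_pos: [0.4606, -0.2388, 0.1319]
tool_rot: [0.0, 0.985, 0.174, 0.0]
contact_force: [-0.2, -0.0, 0.3]
gripper_width: 1.0
```

```bash
python3 - <<'E'
from h import *
s=state(); im=eyes.grab_frame("wrist"); cv2.imwrite("pics/w1.png",im[:,:,::-1])
b,_=blobs(im,(14,90,150),(28,255,255),30)
for a,c,_ in b: print(a,c.round(1),cast("wrist",c,.073,s).round(4)[0])
move(.461,-.236,.022,20)
E
```

```text
37 [324.3 185.5] [ 0.4822 -0.2329  0.073 ]
271 [320.7 251. ] [ 0.4415 -0.2455  0.073 ]
t 1.8 tool [ 0.4606 -0.2388  0.1318] F [ 0.33  0.22 -0.29] w 1.0
lin [ 0.0013 -0.0025  0.1098] rot [ 0.05 -0.02  0.09]
```

View pics/w1.png

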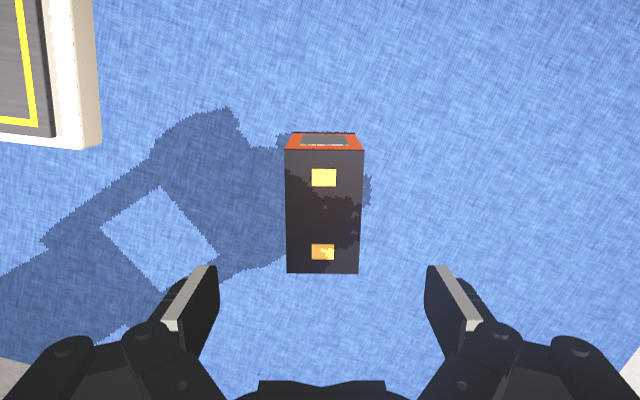

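The wrist view shows the pack centred between the open jaws, contacts at (323,178) and (323,252), aligned with the jaws. Going down.

```bash
python3 - <<'E'
from h import *
s=state(); c=cast("wrist",[[323.5,177.5],[323,252]],.073,s); print(c, c.mean(0))
m=c.mean(0); move(m[0],m[1],.022,20)
E
```

```text
[[ 0.48660382 -0.23075476  0.073     ]
 [ 0.44137222 -0.24706512  0.073     ]] [ 0.46398802 -0.23890994  0.073     ]
t 1.8 tool [ 0.4606 -0.2388  0.1318] F [ 0.33  0.22 -0.29] w 1.0
lin [0.0031 0.0012 0.1098] rot [ 0.05 -0.02  0.09]
```

Request:
apply_moves(commands=[{"linear": [0.002,0,0.015],"delta_rot": [0,0,0],"fingers": 0},{"linear": [0.002,0,0.035],"delta_rot": [0,0,0],"fingers": 0},{"linear": [0.002,0,0.058],"delta_rot": [0,0,0],"fingers": 0},{"linear": [0.002,0,0.08],"delta_rot": [0,0,0],"fingers": 0},{"linear": [0.002,0,0.097],"delta_rot": [0,0,0],"fingers": 0},{"linear": [0.002,0,0.108],"delta_rot": [0,0,0],"fingers": 0},{"linear": [0.002,0,0.11],"delta_rot": [0,0,0],"fingers": 0},{"linear": [0.002,0,0.11],"delta_rot": [0,0,0],"fingers": 40}])

```text
time: 2.6
tool_pos: [0.4623, -0.2373, 0.021]
tool_rot: [-0.0, 0.985, 0.175, -0.0]
contact_force: [0.3, 0.3, 0.1]
gripper_width: 0.86
```

Request:
apply_moves(commands=[{"linear": [0,0,0],"delta_rot": [0,0,0],"fingers": 70},{"linear": [0,0,0],"delta_rot": [0,0,0],"fingers": 95},{"linear": [0,0,0],"delta_rot": [0,0,0],"fingers": 110},{"linear": [0,0,0],"delta_rot": [0,0,0],"fingers": 120},{"linear": [0,0,0],"delta_rot": [0,0,0],"fingers": 255},{"linear": [0,0,0],"delta_rot": [0,0,0],"fingers": 255},{"linear": [0,0,0],"delta_rot": [0,0,0],"fingers": 255},{"linear": [0,0,0],"delta_rot": [0,0,0],"fingers": 255}])

```text
time: 3.4
tool_pos: [0.4632, -0.2379, 0.0224]
tool_rot: [0.001, 0.985, 0.175, 0.001]
contact_force: [-0.1, -0.5, 5.4]
gripper_width: 0.529
```

```bash
python3 - <<'E'
from h import *
move(.461,-.236,.022,20)
E
```

```text
t 3.4 tool [ 0.4632 -0.2379  0.0224] F [-0.07 -0.5   5.44] w 0.529
lin [-0.0014 -0.0026  0.0004] rot [ 0.09 -0.06  0.14]
```

Request:
apply_moves(commands=[{"linear": [0,0,-0.002],"delta_rot": [0,0,0],"fingers": 255},{"linear": [0,0,-0.006],"delta_rot": [0,0,0],"fingers": 255},{"linear": [0,0,-0.012],"delta_rot": [0,0,0],"fingers": 255},{"linear": [0,0,-0.018],"delta_rot": [0,0,0],"fingers": 255},{"linear": [0,0,-0.02],"delta_rot": [0,0,0],"fingers": 255},{"linear": [0,0,-0.02],"delta_rot": [0,0,0],"fingers": 255},{"linear": [0,0,-0.02],"delta_rot": [0,0,0],"fingers": 255},{"linear": [0,0,-0.02],"delta_rot": [0,0,0],"fingers": 255}])

```text
time: 4.2
tool_pos: [0.4622, -0.2372, 0.0411]
tool_rot: [-0.0, 0.985, 0.175, -0.0]
contact_force: [0.5, -0.4, -1.6]
gripper_width: 0.53
```

```bash
python3 - <<'E'
from h import *
move(.461,-.236,.022,20)
im=eyes.grab_frame("side"); cv2.imwrite("pics/s1.png",im[:,:,::-1])
move(.461,-.236,.022,20)
E
```

```text
t 4.2 tool [ 0.4622 -0.2372  0.0411] F [ 0.55 -0.44 -1.64] w 0.53
lin [-0.0007 -0.0015  0.0191] rot [-0.02  0.02  0.14]
t 4.25 tool [ 0.4622 -0.2372  0.041 ] F [ 0.04  0.35 -1.52] w 0.532
lin [-0.0007 -0.0015  0.019 ] rot [-0.03  0.02  0.14]
```

View pics/s1.png

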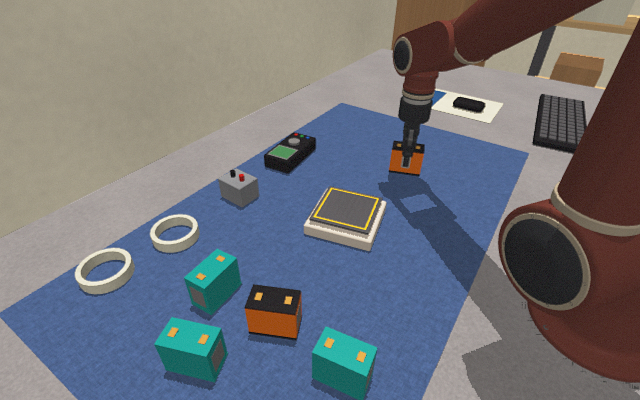

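The side view shows the right pack hanging clear of the mat at (407,158). The wrist reads about -1.6 N, or roughly 0.16 kg, so this is the empty one. I'll set it back down here; the left pack must be the heavy one.

Request:
apply_moves(commands=[{"linear": [0,0,0.005],"delta_rot": [0,0,0],"fingers": 255},{"linear": [0,0,0.01],"delta_rot": [0,0,0],"fingers": 255},{"linear": [0,0,0.014],"delta_rot": [0,0,0],"fingers": 255},{"linear": [0,0,0.017],"delta_rot": [0,0,0],"fingers": 255},{"linear": [0,0,0.019],"delta_rot": [0,0,0],"fingers": 255},{"linear": [0,0,0.0195],"delta_rot": [0,0,0],"fingers": 255},{"linear": [0,0,0.0195],"delta_rot": [0,0,0],"fingers": 255},{"linear": [0,0,0.0195],"delta_rot": [0,0,0],"fingers": 255}])

```text
time: 5.05
tool_pos: [0.4624, -0.2374, 0.0224]
tool_rot: [-0.0, 0.985, 0.175, -0.0]
contact_force: [-3.4, 2.0, 5.5]
gripper_width: 0.532
```

Request:
apply_moves(commands=[{"linear": [0,0,0],"delta_rot": [0,0,0],"fingers": 100},{"linear": [0,0,0],"delta_rot": [0,0,0],"fingers": 80},{"linear": [0,0,0],"delta_rot": [0,0,0],"fingers": 50},{"linear": [0,0,0],"delta_rot": [0,0,0],"fingers": 20},{"linear": [0,0,0],"delta_rot": [0,0,0],"fingers": 0},{"linear": [0,0,0],"delta_rot": [0,0,0],"fingers": 0},{"linear": [0,0,-0.01],"delta_rot": [0,0,0],"fingers": 0},{"linear": [0,0,-0.03],"delta_rot": [0,0,0],"fingers": 0}])

```text
time: 5.85
tool_pos: [0.4612, -0.2365, 0.0509]
tool_rot: [-0.001, 0.985, 0.175, -0.001]
contact_force: [0.2, 0.2, 0.7]
gripper_width: 1.0
```

Request:
apply_moves(commands=[{"linear": [0,0,-0.025],"delta_rot": [0,0,0],"fingers": 0},{"linear": [0,0,-0.05],"delta_rot": [0,0,0],"fingers": 0},{"linear": [0,0,-0.075],"delta_rot": [0,0,0],"fingers": 0},{"linear": [0,0,-0.1],"delta_rot": [0,0,0],"fingers": 0},{"linear": [0,0,-0.12],"delta_rot": [0,0,0],"fingers": 0},{"linear": [0,0,-0.13],"delta_rot": [0,0,0],"fingers": 0},{"linear": [0,0,-0.13],"delta_rot": [0,0,0],"fingers": 0},{"linear": [0,0,-0.13],"delta_rot": [0,0,0],"fingers": 0}])

```text
time: 6.65
tool_pos: [0.4621, -0.2371, 0.1811]
tool_rot: [-0.0, 0.985, 0.175, -0.0]
contact_force: [0.3, 0.0, -0.7]
gripper_width: 1.0
```

```bash
python3 - <<'E'
from h import *
s=state(); im=eyes.grab_frame("wrist"); cv2.imwrite("pics/w2.png",im[:,:,::-1])
move(.451,.318,.17,25)
E
```

```text
t 6.7 tool [ 0.4618 -0.2369  0.1805] F [ 0.31 -0.39  0.18] w 1.001
lin [ 0.181  -0.5246  0.0112] rot [-0.11  0.07 -4.86]
```

View pics/w2.png

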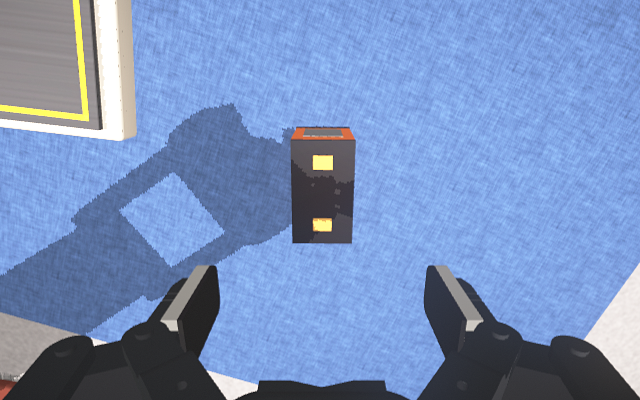

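The empty pack stands upright at (322,195). Next I move to the heavy one, stopping over the pad for a look.

Request:
apply_moves(commands=[{"linear": [0.006,-0.018,0],"delta_rot": [0,0,-0.5],"fingers": 0},{"linear": [0.018,-0.052,0],"delta_rot": [0,0,-1],"fingers": 0},{"linear": [0.031,-0.09,0],"delta_rot": [0,0,-1.5],"fingers": 0},{"linear": [0.044,-0.128,0],"delta_rot": [0,0,-2],"fingers": 0},{"linear": [0.056,-0.163,0],"delta_rot": [0,0,-2.4],"fingers": 0},{"linear": [0.066,-0.192,0],"delta_rot": [0,0,-2.4],"fingers": 0},{"linear": [0.07,-0.205,0],"delta_rot": [0,0,-2.4],"fingers": 0},{"linear": [0.07,-0.205,0],"delta_rot": [0,0,-2.4],"fingers": 0}])

```text
time: 7.5
tool_pos: [0.4569, -0.0196, 0.1806]
tool_rot: [-0.0, 0.98, 0.197, -0.001]
contact_force: [-0.2, -0.2, -0.2]
gripper_width: 1.003
```

```bash
python3 - <<'E'
from h import *
s=state(); im=eyes.grab_frame("wrist"); cv2.imwrite("pics/w3.png",im[:,:,::-1])
b,m=blobs(im,(24,120,140),(34,255,255),200)
for a,c,mm in b:
    w=cast("wrist",np.argwhere(mm)[:,::-1],.044,s)[:,:2].astype(np.float32); print(a,c,cv2.minAreaRect(w))
move(.451,.318,.17,25)
E
```

```text
2301 [274.78704911 122.5341156 ] ((0.4914540648460388, 0.017917081713676453), (0.11580196768045425, 0.11651025712490082), 13.134147644042969)
t 7.55 tool [ 0.4572 -0.0207  0.1809] F [ 0.66  0.03 -0.18] w 1.002
lin [ 0.1246 -0.315   0.0108] rot [-0.01  0.09 -2.38]
```

View pics/w3.png

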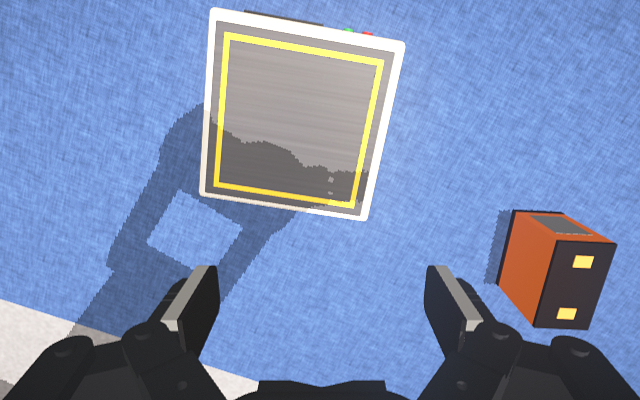

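The wrist view shows the whole pad border, centre near (295,120). It measures (0.491, 0.018), which agrees with the top view within 1 mm.

Request:
apply_moves(commands=[{"linear": [0.008,-0.02,0],"delta_rot": [0,0,-0.5],"fingers": 0},{"linear": [0.022,-0.056,0],"delta_rot": [0,0,-1],"fingers": 0},{"linear": [0.038,-0.096,0],"delta_rot": [0,0,-1.5],"fingers": 0},{"linear": [0.055,-0.138,0],"delta_rot": [0,0,-2],"fingers": 0},{"linear": [0.072,-0.18,0.004],"delta_rot": [0,0,-2.4],"fingers": 0},{"linear": [0.087,-0.22,0.008],"delta_rot": [0,0,-2.4],"fingers": 0},{"linear": [0.1,-0.253,0.01],"delta_rot": [0,0,-2.4],"fingers": 0},{"linear": [0.109,-0.276,0.01],"delta_rot": [0,0,-2.4],"fingers": 0}])

```text
time: 8.35
tool_pos: [0.4528, 0.2766, 0.1709]
tool_rot: [0.0, 0.976, 0.216, -0.001]
contact_force: [0.0, -0.4, -0.7]
gripper_width: 1.003
```

Request:
apply_moves(commands=[{"linear": [0.009,-0.022,0.005],"delta_rot": [0,0,0],"fingers": 0},{"linear": [0.014,-0.034,0.012],"delta_rot": [0,0,0],"fingers": 0},{"linear": [0.015,-0.038,0.02],"delta_rot": [0,0,0],"fingers": 0},{"linear": [0.015,-0.038,0.028],"delta_rot": [0,0,0],"fingers": 0},{"linear": [0.015,-0.038,0.034],"delta_rot": [0,0,0],"fingers": 0},{"linear": [0.015,-0.038,0.034],"delta_rot": [0,0,0],"fingers": 0},{"linear": [0.015,-0.038,0.034],"delta_rot": [0,0,0],"fingers": 0},{"linear": [0.015,-0.038,0.034],"delta_rot": [0,0,0],"fingers": 0}])

```text
time: 9.15
tool_pos: [0.4504, 0.3165, 0.1383]
tool_rot: [-0.0, 0.976, 0.216, 0.0]
contact_force: [0.6, 0.6, 0.1]
gripper_width: 1.0
```

```bash
python3 - <<'E'
from h import *
s=state(); im=eyes.grab_frame("wrist"); cv2.imwrite("pics/w4.png",im[:,:,::-1])
b,_=blobs(im,(14,90,130),(30,255,255),30)
for a,c,_ in b: print(a,c.round(1),cast("wrist",c,.073,s).round(4)[0])
move(.451,.318,.022,25)
E
```

```text
507 [452.  12.] [0.5833 0.3028 0.073 ]
470 [166.8  79. ] [0.4887 0.4279 0.073 ]
393 [321.1 176. ] [0.4744 0.3275 0.073 ]
340 [321.7 248.2] [0.4311 0.307  0.073 ]
502 [618.4 308.9] [0.4748 0.1042 0.073 ]
236 [233.3 342.5] [0.3381 0.3326 0.073 ]
194 [622.1 359.8] [0.4416 0.0735 0.073 ]
73 [225.6 392.6] [0.293  0.3218 0.073 ]
t 9.2 tool [0.4504 0.3166 0.1384] F [ 0.24  0.5  -0.72] w 1.001
lin [ 0.001  -0.001   0.1164] rot [-0.   -0.07 -0.08]
```

View pics/w4.png

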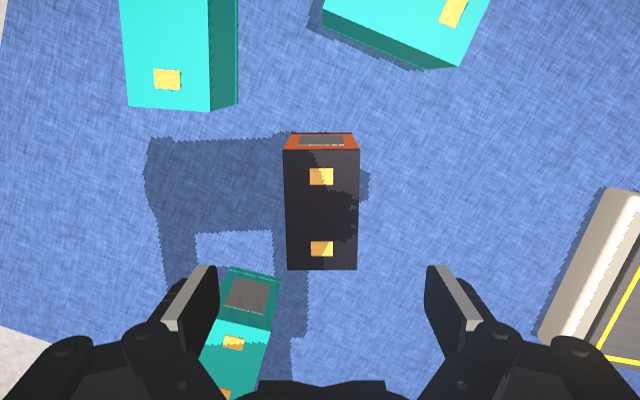

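The pack is centred between the jaws, with contacts at (321,176) and (322,248). The turquoise ones are clear of the finger columns.

Request:
apply_moves(commands=[{"linear": [0.002,0,0.015],"delta_rot": [0,0,0],"fingers": 0},{"linear": [0.002,0,0.037],"delta_rot": [0,0,0],"fingers": 0},{"linear": [0.002,0,0.062],"delta_rot": [0,0,0],"fingers": 0},{"linear": [0.002,0,0.085],"delta_rot": [0,0,0],"fingers": 0},{"linear": [0.002,0,0.103],"delta_rot": [0,0,0],"fingers": 0},{"linear": [0.002,0,0.114],"delta_rot": [0,0,0],"fingers": 0},{"linear": [0.002,0,0.116],"delta_rot": [0,0,0],"fingers": 0},{"linear": [0.002,0,0.116],"delta_rot": [0,0,0],"fingers": 40}])

```text
time: 10.0
tool_pos: [0.4519, 0.3176, 0.0217]
tool_rot: [0.0, 0.976, 0.216, -0.0]
contact_force: [0.8, 0.7, -0.4]
gripper_width: 0.859
```

Request:
apply_moves(commands=[{"linear": [0,0,0],"delta_rot": [0,0,0],"fingers": 70},{"linear": [0,0,0],"delta_rot": [0,0,0],"fingers": 95},{"linear": [0,0,0],"delta_rot": [0,0,0],"fingers": 110},{"linear": [0,0,0],"delta_rot": [0,0,0],"fingers": 120},{"linear": [0,0,0],"delta_rot": [0,0,0],"fingers": 255},{"linear": [0,0,0],"delta_rot": [0,0,0],"fingers": 255},{"linear": [0,0,0],"delta_rot": [0,0,0],"fingers": 255},{"linear": [0,0,0],"delta_rot": [0,0,0],"fingers": 255}])

```text
time: 10.8
tool_pos: [0.4525, 0.3178, 0.0229]
tool_rot: [-0.0, 0.976, 0.216, 0.001]
contact_force: [-1.6, -1.7, 6.2]
gripper_width: 0.532
```

Request:
apply_moves(commands=[{"linear": [0,0,-0.002],"delta_rot": [0,0,0],"fingers": 255},{"linear": [0,0,-0.006],"delta_rot": [0,0,0],"fingers": 255},{"linear": [0,0,-0.01],"delta_rot": [0,0,0],"fingers": 255},{"linear": [0,0,-0.013],"delta_rot": [0,0,0],"fingers": 255},{"linear": [0,0,-0.015],"delta_rot": [0,0,0],"fingers": 255},{"linear": [0,0,-0.015],"delta_rot": [0,0,0],"fingers": 255},{"linear": [0,0,-0.015],"delta_rot": [0,0,0],"fingers": 255},{"linear": [0,0,-0.015],"delta_rot": [0,0,0],"fingers": 255}])

```text
time: 11.6
tool_pos: [0.4517, 0.3175, 0.0366]
tool_rot: [0.0, 0.976, 0.216, -0.0]
contact_force: [-0.7, -0.5, -6.3]
gripper_width: 0.529
```

```bash
python3 - <<'E'
from h import *
im=eyes.grab_frame("side"); cv2.imwrite("pics/s2.png",im[:,:,::-1])
move(.451,.318,.14,25)
E
```

```text
t 11.65 tool [0.4516 0.3175 0.0366] F [ 0.87 -0.23 -5.18] w 0.53
lin [-0.0004 -0.0007 -0.1034] rot [-0.    0.03 -0.06]
```

View pics/s2.png

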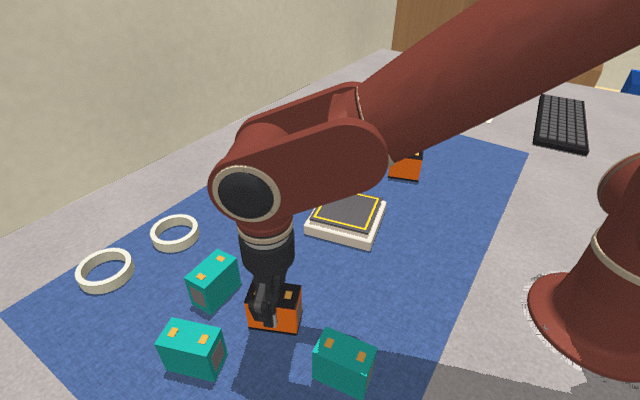

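Wrist force is about -5.5 N (0.55 kg), so this is the heavy pack. The side view shows it held upright at (275,308). Lift and carry.

Request:
apply_moves(commands=[{"linear": [0,0,-0.007],"delta_rot": [0,0,0],"fingers": 255},{"linear": [0,0,-0.021],"delta_rot": [0,0,0],"fingers": 255},{"linear": [0,0,-0.038],"delta_rot": [0,0,0],"fingers": 255},{"linear": [0,0,-0.056],"delta_rot": [0,0,0],"fingers": 255},{"linear": [0,0,-0.072],"delta_rot": [0,0,0],"fingers": 255},{"linear": [0,0,-0.083],"delta_rot": [0,0,0],"fingers": 255},{"linear": [0,0,-0.09],"delta_rot": [0,0,0],"fingers": 255},{"linear": [0,0,-0.09],"delta_rot": [0,0,0],"fingers": 255}])

```text
time: 12.45
tool_pos: [0.4525, 0.3179, 0.1282]
tool_rot: [-0.0, 0.976, 0.216, 0.001]
contact_force: [0.3, 0.0, -5.7]
gripper_width: 0.531
```

```bash
python3 - <<'E'
from h import *
move(.4905,.018,.125,25)
E
```

```text
t 12.45 tool [0.4525 0.3179 0.1282] F [ 0.31  0.05 -5.66] w 0.531
lin [-0.092   0.288   0.0029] rot [-0.01 -0.13 -0.06]
```

Moving at a moderate speed over two calls.

Request:
apply_moves(commands=[{"linear": [-0.002,0.006,0],"delta_rot": [0,0,0],"fingers": 255},{"linear": [-0.007,0.021,0],"delta_rot": [0,0,0],"fingers": 255},{"linear": [-0.014,0.044,0],"delta_rot": [0,0,0],"fingers": 255},{"linear": [-0.022,0.07,0],"delta_rot": [0,0,0],"fingers": 255},{"linear": [-0.031,0.096,0],"delta_rot": [0,0,0],"fingers": 255},{"linear": [-0.039,0.122,0],"delta_rot": [0,0,0],"fingers": 255},{"linear": [-0.047,0.148,0],"delta_rot": [0,0,0],"fingers": 255},{"linear": [-0.056,0.174,0],"delta_rot": [0,0,0],"fingers": 255}])

```text
time: 13.25
tool_pos: [0.4736, 0.1339, 0.1258]
tool_rot: [0.0, 0.976, 0.216, -0.001]
contact_force: [-0.2, -0.5, -4.2]
gripper_width: 0.527
```

Request:
apply_moves(commands=[{"linear": [-0.008,0.025,0],"delta_rot": [0,0,0],"fingers": 255},{"linear": [-0.016,0.05,0],"delta_rot": [0,0,0],"fingers": 255},{"linear": [-0.024,0.074,0],"delta_rot": [0,0,0],"fingers": 255},{"linear": [-0.03,0.094,0],"delta_rot": [0,0,0],"fingers": 255},{"linear": [-0.034,0.107,0],"delta_rot": [0,0,0],"fingers": 255},{"linear": [-0.036,0.113,0],"delta_rot": [0,0,0],"fingers": 255},{"linear": [-0.036,0.114,0],"delta_rot": [0,0,0],"fingers": 255},{"linear": [-0.036,0.114,0],"delta_rot": [0,0,0],"fingers": 255}])

```text
time: 14.05
tool_pos: [0.4896, 0.018, 0.1266]
tool_rot: [-0.0, 0.976, 0.216, -0.0]
contact_force: [0.1, -1.4, -5.1]
gripper_width: 0.531
```

```bash
python3 - <<'E'
from h import *
s=state(); im=eyes.grab_frame("wrist"); cv2.imwrite("pics/w5.png",im[:,:,::-1])
move(.4905,.018,.064,25)
E
```

```text
t 14.1 tool [0.4896 0.0182 0.1266] F [-0.29 -0.18 -5.1 ] w 0.534
lin [0.0007 0.0006 0.0626] rot [-0.03  0.01 -0.02]
```

View pics/w5.png

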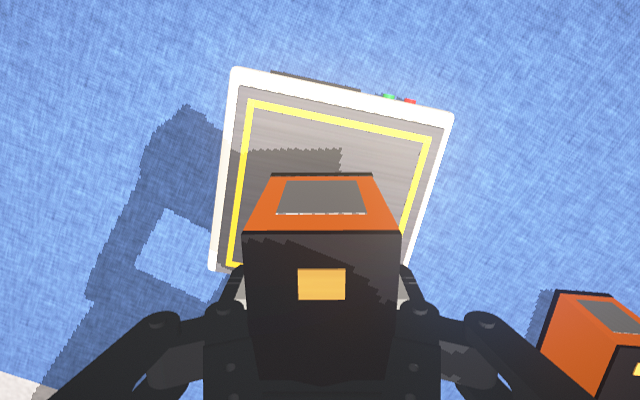

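The pack hangs upright over the pad, its base within the yellow border. Lowering.

Request:
apply_moves(commands=[{"linear": [0,0,0.008],"delta_rot": [0,0,0],"fingers": 255},{"linear": [0,0,0.02],"delta_rot": [0,0,0],"fingers": 255},{"linear": [0,0,0.032],"delta_rot": [0,0,0],"fingers": 255},{"linear": [0,0,0.043],"delta_rot": [0,0,0],"fingers": 255},{"linear": [0,0,0.051],"delta_rot": [0,0,0],"fingers": 255},{"linear": [0,0,0.056],"delta_rot": [0,0,0],"fingers": 255},{"linear": [0,0,0.058],"delta_rot": [0,0,0],"fingers": 255},{"linear": [0,0,0.058],"delta_rot": [0,0,0],"fingers": 255}])

```text
time: 14.9
tool_pos: [0.4899, 0.0176, 0.0687]
tool_rot: [-0.0, 0.976, 0.216, -0.0]
contact_force: [0.1, -0.2, -5.5]
gripper_width: 0.53
```

Request:
apply_moves(commands=[{"linear": [0,0,0.001],"delta_rot": [0,0,0],"fingers": 255},{"linear": [0,0,0.002],"delta_rot": [0,0,0],"fingers": 255},{"linear": [0,0,0.003],"delta_rot": [0,0,0],"fingers": 255},{"linear": [0,0,0.004],"delta_rot": [0,0,0],"fingers": 255},{"linear": [0,0,0.005],"delta_rot": [0,0,0],"fingers": 255},{"linear": [0,0,0.006],"delta_rot": [0,0,0],"fingers": 255},{"linear": [0,0,0.007],"delta_rot": [0,0,0],"fingers": 255},{"linear": [0,0,0.007],"delta_rot": [0,0,0],"fingers": 255}])

```text
time: 15.7
tool_pos: [0.49, 0.0176, 0.0619]
tool_rot: [0.0, 0.976, 0.216, 0.0]
contact_force: [-1.3, 0.0, -2.8]
gripper_width: 0.528
```

Force is down to -2.8 N, so the pad is taking load. I'll lower the last 3 mm.

Request:
apply_moves(commands=[{"linear": [0,0,0.001],"delta_rot": [0,0,0],"fingers": 255},{"linear": [0,0,0.0015],"delta_rot": [0,0,0],"fingers": 255},{"linear": [0,0,0.002],"delta_rot": [0,0,0],"fingers": 255},{"linear": [0,0,0.0025],"delta_rot": [0,0,0],"fingers": 255},{"linear": [0,0,0.003],"delta_rot": [0,0,0],"fingers": 255},{"linear": [0,0,0.003],"delta_rot": [0,0,0],"fingers": 255},{"linear": [0,0,0.003],"delta_rot": [0,0,0],"fingers": 255},{"linear": [0,0,0.003],"delta_rot": [0,0,0],"fingers": 255}])

```text
time: 16.5
tool_pos: [0.49, 0.0176, 0.0589]
tool_rot: [0.0, 0.976, 0.216, 0.0]
contact_force: [-0.3, -0.1, -1.1]
gripper_width: 0.534
```

Request:
apply_moves(commands=[{"linear": [0,0,0.0005],"delta_rot": [0,0,0],"fingers": 255},{"linear": [0,0,0.001],"delta_rot": [0,0,0],"fingers": 255},{"linear": [0,0,0.001],"delta_rot": [0,0,0],"fingers": 255},{"linear": [0,0,0.001],"delta_rot": [0,0,0],"fingers": 100},{"linear": [0,0,0.001],"delta_rot": [0,0,0],"fingers": 70},{"linear": [0,0,0.001],"delta_rot": [0,0,0],"fingers": 40},{"linear": [0,0,0.001],"delta_rot": [0,0,0],"fingers": 0},{"linear": [0,0,0.001],"delta_rot": [0,0,0],"fingers": 0}])

```text
time: 17.3
tool_pos: [0.4899, 0.0176, 0.0577]
tool_rot: [-0.0, 0.976, 0.216, 0.0]
contact_force: [0.5, 0.1, 0.1]
gripper_width: 0.998
```

Request:
apply_moves(commands=[{"linear": [0,0,-0.005],"delta_rot": [0,0,0],"fingers": 0},{"linear": [0,0,-0.02],"delta_rot": [0,0,0],"fingers": 0},{"linear": [0,0,-0.04],"delta_rot": [0,0,0],"fingers": 0},{"linear": [0,0,-0.065],"delta_rot": [0,0,0],"fingers": 0},{"linear": [0,0,-0.09],"delta_rot": [0,0,0],"fingers": 0},{"linear": [0,0,-0.11],"delta_rot": [0,0,0],"fingers": 0},{"linear": [0,0,-0.12],"delta_rot": [0,0,0],"fingers": 0},{"linear": [0,0,-0.12],"delta_rot": [0,0,0],"fingers": 0}])

```text
time: 18.1
tool_pos: [0.4909, 0.0175, 0.1797]
tool_rot: [0.001, 0.976, 0.216, 0.002]
contact_force: [0.4, 0.8, -0.4]
gripper_width: 1.002
```

```bash
python3 - <<'E'
from h import *
s=state(); im=eyes.grab_frame("wrist"); cv2.imwrite("pics/w6.png",im[:,:,::-1])
i2=eyes.grab_frame("side"); cv2.imwrite("pics/s3.png",i2[:,:,::-1])
b,_=blobs(im,(14,90,130),(30,255,255),30)
for a,c,_ in b: print(a,c.round(1),cast("wrist",c,.109,s).round(4)[0])
print(s['time'],s['tool_pos'],s['contact_force'])
E
```

```text
2636 [319.8 163.7] [0.5204 0.0318 0.109 ]
394 [320.1 179. ] [0.5118 0.0276 0.109 ]
328 [320.6 249. ] [0.4686 0.0073 0.109 ]
211 [587.8 320.8] [ 0.4972 -0.1882  0.109 ]
18.1 [0.49089901 0.01751604 0.17974023] [ 0.42631811  0.78613197 -0.38974074]
```

View pics/w6.png

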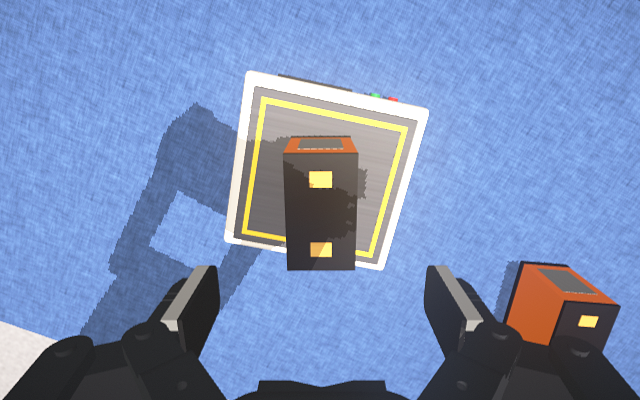

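View pics/s3.png

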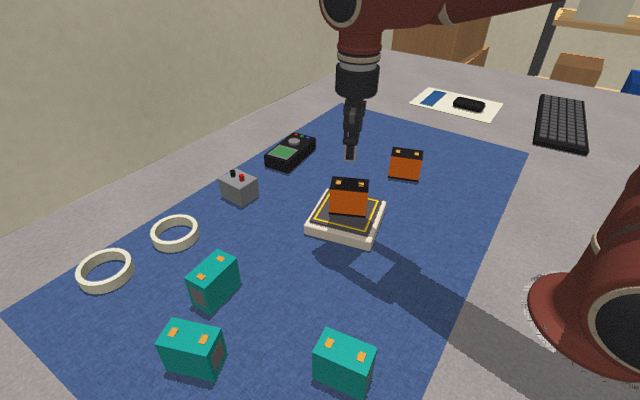

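Both packs stand upright. The heavy one is centred at (0.490, 0.0175), against the pad at (0.491, 0.018). The gripper is clear, the meter is where it was at (290,152), and the pack's weight was fully on the pad before release.

```bash
python3 -c "
from plant import job_done
print(job_done())"
```

```text
the job is handed in; nothing more can be done
None
```

I put the heavy pack in the middle of the charger pad and left the empty one standing on the mat, then handed the job in at about 18 s.

- **Which is heavier:** the right-hand pack pulled about 1.6 N on the wrist when lifted, so it is the empty one. I set it back down where it stood. The left-hand pack pulled about 5.5 N (roughly 0.55 kg).
- **Placing:** the last pictures show the heavy pack upright, about 1 mm from the pad's centre.
- **Pad:** contact and release heights suggest it sank about 6 mm. I inferred this from the tool heights and forces and did not measure it on its own.
- **The rest:** the empty pack is upright on the mat, the gripper is well clear, and the meter and the turquoise look-alikes were not touched.

No check failed. The largest disagreement was 2–4 mm between the wrist and fixed cameras on the empty pack's position, which did not affect the grasp.

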